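Step the desk week dial round to its start mark

ROBOT

A 6-joint arm with a two-finger parallel gripper is mounted at the origin on the work surface. World frame = base frame: x ahead of the robot, y to its left, z up, the work surface at z = 0. Lengths are in m, angles in rad, forces in N, time in s.
With the tool pointing down it reaches from about 0.3 to 0.75 m from the base axis. Payload 8.5 kg.
Tool frame: the origin (TCP) lies midway between the tips of the shut fingers; the grasp point (between the pads) lies 19 mm behind it; z points along the fingers, y is the line along which they close (so a half turn about z gives the same grasp; the last joint's range is limited). The gripper opens to 85 mm and grips with 20 to 120 N. Pads are 22 mm wide; open, the fingers measure 114 mm over their backs; the gripper's body (76 mm by 85 mm) begins 54 mm behind the grasp point. The pads swing forward as they close: fully open they stand 13 mm farther back than shut.
Start: joints at [-1.346, 0.381, 1.297, -0, 1.464, -0.215], TCP at [0.234, -0.498, 0.231] pointing down, gripper open.
Joint ranges: [-3.11, 3.11], [-0.89, 2.33], [0.22, 2.48], [-1.42, 4.56], [0.17, 2.85], [-2.88, 2.88]. Speed limits (rad/s): [2.39, 2.39, 3.14, 3.14, 3.14, 3.14].

INTERFACE

Orientations are given as a unit quaternion [w, x, y, z].
In Python, from station import status, camera, camera_info, ticket gives the robot as it stands.
- The arm moves only by the tool move_arm, never from a script. Its argument "deltas" is a list of rows, each a list of 7 numbers: the shift along the world's x, y, z in m, then the turn, a rotation vector about the world's x, y, z in rad, then the gripper command: -1 is fully open, 1 is shut, values between are in proportion. A call has 1 to 20 rows; each row is the pose to reach, as a shift and turn from the pose commanded when the call began; what a row does not reach only later rows make up. A row lasts 1/12 s, in which the tool goes at most 41.7 mm and 7.16 degrees, less where a joint would pass 70% of its speed; a pose out of reach is approached as far as the arm can. A call with a gripper value outside its range is refused whole. The fingers move at their own pace and stop on an object; "newtons" is the grip in N (left out, the last holds). Time passes only in rows, so rows that repeat a pose let the fingers close. It gives the time, the measured TCP pose, the force, the opening and the grip force at its end, in the units of the state.
- status.get_state(): the state, without advancing time (a new reading comes with each control period).
- camera(name): name is "side" or "top"; returns the picture (384x512x3 uint8, red, green, blue); there is no depth.
- camera_info(name): a dict with "fx", "fy", "cx", "cy" (pixels), "extrinsics" (4x4, takes a point from camera to world coordinates). Camera axes: x right, y down, z forward; pixel columns grow to the right and rows downward; lengths in m; the calibration is good to about 2 mm. A picture is of the moment at which its call begins. camera_info takes no time and is no camera call.
- ticket.hand_in(): hands the job in; it is judged then, once.
The state is a dict: "clock": time; "joints": joint angles; "qd": joint speeds; "joint_torque": joint torques, N m; "ee_pos": TCP position; "eef_rot": TCP orientation; "contact_force": force on the tool from outside, world axes, zero at the start; "wrist_torque": the same for the moment, N m; "gripper_width": opening from 0.0 (shut) to 1.0 (fully open); "grasp_force": force on a finger pad.
Only numpy, scipy, OpenCV 4.12 (cv2) and the standard library are available. Lean on these libraries where they do the work, as an engineer would, in place of code of your own. Each camera call takes 0.05 s, during which the arm holds its last target. There are 200 camera calls.

TASK

It is a new week on the studio desk: press the white step button on the walnut case of the week dial, again and again, until the dial's long dark bar has come round to the black pointer on the rim, and leave the dial there. Do not press the similar white button on the round walnut lamp switch, and do not shift the mug.

Things in the scene. Friction and masses are not known exactly. Their poses are not given: they have to be found in the camera images.
- week_dial (a joint): Dial angle, rad, clockwise from above; 0 (or 6.28, a turn on) = long dark bar at black pointer, negative = still short. White 80 mm disc flat under a clear cover, top 52 mm up; turns forward only. A full press of the step button takes it to one of 7 stations 0.898 apart (0 is one); it may start between, then the first press moves it 0.2 to 1.2 steps. It stays when the button rises.
- step_top (a point): Centre of the top of the step button, 74 mm above the desk when up; x axis points to the dial, 90 mm off, and the pointer beyond it. White cap 34 mm across in a 46 mm collar, on the fixed walnut case (180 x 110, 38 mm high). Goes down 12 mm to a firm stop, about 4 N, and springs back: press calmly (under 50 mm/s) to the stop, closed fingers, then let it come right up.
- lamp_top (a point): Centre of the top of the lamp switch's push button, 74 mm above the desk: same cap and collar, but on a fixed round walnut puck 84 mm across, 38 mm high, with no dial. Not to be pressed.
- mug: White ceramic mug, 80 mm across, 92 mm high, one handle, standing loose on the desk; origin at the centre of its underside, z up. To be left where it is.
Mind the look-alikes: they are no part of the job. What is shaped like the part that bears week_dial but orange or purple is not meant.

How it is judged:
At the end, for the whole second after the job is handed in: The long bar of the dial points at the black pointer within 15 degrees (a full extra turn also counts), the step button is up again, the lamp switch's button is up, and the mug is within 30 mm of where it stood ((value of joint week_dial between -0.26 and 0.26 rad or value of joint week_dial between 6.02 and 6.54 rad) and distance of each of step_top, lamp_top from where it was at the start of the episode below 0.003 m and distance of mug from where it was at the start of the episode below 0.03 m); the robot touches nothing.
It fails at once if the lamp switch's button is pressed (distance of lamp_top from where it was at the start of the episode above 0.004 m).
It fails at once if the mug is shifted by more than 30 mm or tipped over (distance of mug from where it was at the start of the episode above 0.03 m or angle between mug's own z axis and vertical above 0.5 rad).
It also fails if it takes over 45 s, if anything falls off the work surface, if the arm or the gripper's body presses on something with over 40 N, if the wrist force passes 120 N, or if a joint passes its speed limit or range.

## Working session

There is one attempt and no reset: what is moved stays moved. The work goes in short steps, Python scripts to look and compute and a tool call to move; the robot and the scene stay as the last step left them, time stands still between calls to the robot, and variables do not carry over. Pictures are saved under pics/ and viewed, at most 10 in all, crops included, and the job is handed in when it is done.

Besides the shell and the picture viewer there is one more tool, called after "Call:" as name([rows], argument=value, ...), one row to a line, values as JSON. move_arm: Moves the arm, as the interface text tells. Its arguments: {"type":"object","properties":{"deltas":{"type":"array","items":{"type":"array","items":{"type":"number"}}},"newtons":{"type":"number"}},"required":["deltas"]}

```bash
mkdir -p pics; python3 - <<'E'
from station import status,camera,camera_info
import cv2,numpy as np
for n in("top","side"):
    im=camera(n); cv2.imwrite(f"pics/{n}0.png",im[:,:,::-1]); i=camera_info(n); print(n,i["fx"],i["cx"],i["cy"],np.round(i["extrinsics"],3).tolist())
print(status.get_state())
E
```

```text
top 495.75605892397897 247.22880885565544 196.09122612013417 [[-0.024, -0.989, 0.148, 0.406], [-1.0, 0.023, -0.007, -0.014], [0.003, -0.148, -0.989, 1.097], [0.0, 0.0, 0.0, 1.0]]
side 487.14937786723925 251.65065668562454 189.47212045389762 [[-0.744, -0.438, 0.505, 0.059], [-0.668, 0.498, -0.553, 0.519], [-0.009, -0.749, -0.663, 0.718], [0.0, 0.0, 0.0, 1.0]]
{'clock': 0.1, 'joints': array([-1.34630095e+00,  3.81176878e-01,  1.29815788e+00, -1.05687052e-06,
        1.46360007e+00, -2.15314471e-01]), 'qd': array([ 0.00019327, -0.00314828, -0.0009711 ,  0.00025749,  0.00055264,
        0.00017347]), 'joint_torque': array([ 3.25983521e-03, -4.49225271e+01, -2.31655651e+01, -2.05056767e-04,
        3.62945881e-03, -2.59517783e-06]), 'ee_pos': array([ 0.2341043 , -0.4974075 ,  0.23075674]), 'eef_rot': array([-6.71078406e-04,  9.75917961e-01,  2.18136844e-01, -3.60594505e-06]), 'contact_force': array([ 0.72617601,  0.03093039, -0.62668859]), 'wrist_torque': array([0.0469752 , 0.01045415, 0.04470539]), 'grasp_force': 0.0, 'gripper_width': 1.0020580411680395}
```

View pics/top0.png

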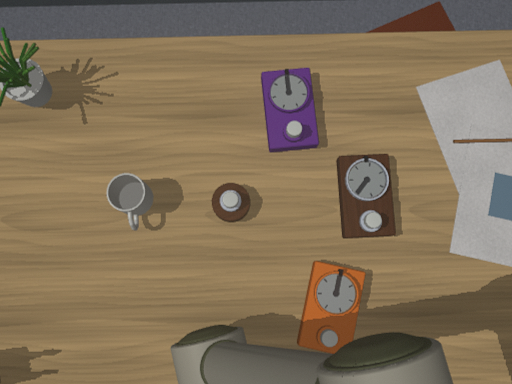

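View pics/side0.png

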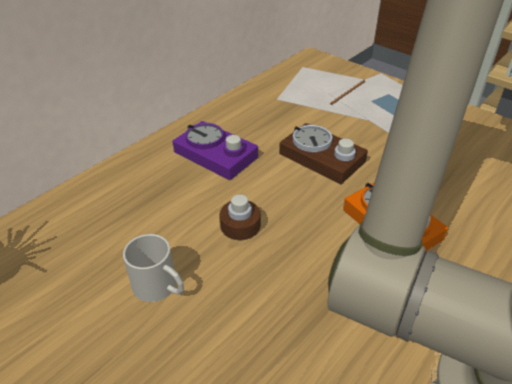

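The top view shows the walnut week dial with its disc at about (367,180), step cap at (372,220) and pointer at (366,158). The lamp switch is at (231,201) and the mug at (127,193). In the side view the walnut cap is at about (346,146). Next I'll measure these points and zoom in on the dial.

```bash
cat >h.py <<'E'
import numpy as np,cv2
from station import camera,camera_info
def cast(n,uv,z):
    i=camera_info(n);E=np.array(i["extrinsics"])
    d=E[:3,:3]@[(uv[0]-i["cx"])/i["fx"],(uv[1]-i["cy"])/i["fy"],1]
    return E[:3,3]+d*(z-E[2,3])/d[2]
def white(im,box,thr,minsat=60):
    x0,y0,x1,y1=box;h=cv2.cvtColor(im[y0:y1,x0:x1],cv2.COLOR_RGB2HSV)
    m=((h[...,2]>thr)&(h[...,1]<minsat)).astype(np.uint8)
    n,l,s,c=cv2.connectedComponentsWithStats(m)
    return [(np.round(c[k]+[x0,y0],1).tolist(),s[k].tolist()) for k in range(1,n) if s[k,4]>20]
E
python3 - <<'E'
from h import *
t=cv2.imread("pics/top0.png")[:,:,::-1];s=cv2.imread("pics/side0.png")[:,:,::-1]
for thr in(120,160,190,205):print(thr,white(t,(355,205,390,238),thr),white(s,(330,135,362,165),thr))
print(cast("top",(372,220),.074),cast("side",(346,145),.074),cast("top",(367,180),.052),cast("side",(312,138),.052),cast("top",(366,158),.05))
a=cv2.resize(t[150:242,330:402],None,fx=6,fy=6,interpolation=3)
b=cv2.resize(s[115:185,275:372],None,fx=4,fy=6,interpolation=3)
c=np.zeros((560,a.shape[1]+b.shape[1],3),np.uint8);c[:a.shape[0],:a.shape[1]]=a;c[:b.shape[0],a.shape[1]:]=b
cv2.imwrite("pics/c.png",c[:,:800,::-1])
E
```

```text
120 [([370.5, 220.5], [5, 5, 22, 22, 337])] [([344.6, 149.3], [5, 4, 20, 22, 333])]
160 [([365.8, 222.4], [6, 6, 16, 20, 64]), ([373.0, 219.6], [11, 7, 15, 16, 166])] [([346.0, 142.7], [9, 4, 15, 9, 98]), ([344.4, 152.9], [6, 13, 19, 8, 47])]
190 [] [([345.4, 143.5], [11, 6, 11, 6, 36])]
205 [] []
[ 0.50213588 -0.27835807  0.074     ] [ 0.49168978 -0.2681524   0.074     ] [ 0.59043135 -0.2785475   0.052     ] [ 0.5815596  -0.26590654  0.052     ] [ 0.63910556 -0.27975306  0.05      ]
```

View pics/c.png

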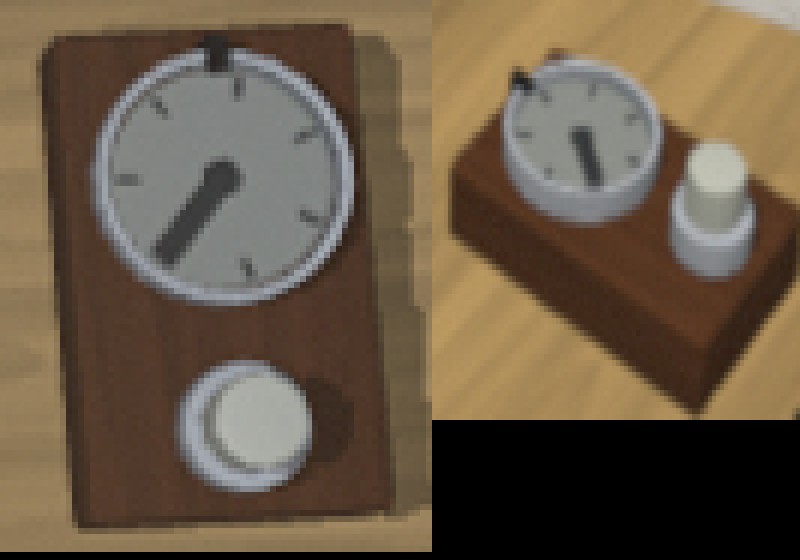

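The zoom shows the bar from its hub (223,178) pointing down and to the left, to (167,258). The pointer is at (217,52), so the bar is about 142° short, roughly 2.8 steps. The cap top is at top-view pixel (374,219.7) and side-view pixel (346.2,142.5).

```bash
python3 - <<'E'
from h import *
print(cast("top",(374,219.7),.074),cast("side",(346.2,142.5),.074),cast("top",(230.5,200),.074))
from scipy.spatial.transform import Rotation as R
from station import status
q=status.get_state()["eef_rot"];print(R.from_quat(q[[1,2,3,0]]).as_matrix().round(3))
E
```

```text
[ 0.50266335 -0.28254526  0.074     ] [ 0.4966068  -0.27633218  0.074     ] [0.55076691 0.01411744 0.074     ]
[[ 0.905  0.426 -0.   ]
 [ 0.426 -0.905  0.001]
 [ 0.    -0.001 -1.   ]]
```

Call:
move_arm([
  [0.027,0.022,0,0,0,0,1],
  [0.054,0.044,0,0,0,0,1],
  [0.081,0.066,0,0,0,0,1],
  [0.108,0.088,0,0,0,0,1],
  [0.135,0.11,0,0,0,0,1],
  [0.162,0.132,0,0,0,0,1],
  [0.189,0.154,-0.02,0,0,0,1],
  [0.216,0.176,-0.04,0,0,0,1],
  [0.243,0.198,-0.06,0,0,0,1],
  [0.266,0.217,-0.08,0,0,0,1],
  [0.266,0.217,-0.11,0,0,0,1],
  [0.266,0.217,-0.131,0,0,0,1],
  [0.266,0.217,-0.131,0,0,0,1],
  [0.266,0.217,-0.131,0,0,0,1],
  [0.266,0.217,-0.131,0,0,0,1],
])

```text
clock: 1.35
ee_pos: [0.5005, -0.2813, 0.1017]
eef_rot: [0.001, 0.976, 0.218, 0.001]
contact_force: [-0.3, -0.4, 0.9]
gripper_width: -0.002
grasp_force: 0.0
```

```bash
python3 - <<'E'
from h import *
a=camera("top")[130:250,310:430];b=camera("side")[85:195,255:385]
c=np.zeros((480,800,3),np.uint8);c[:400,:400]=cv2.resize(a,(400,400));c[:338,400:]=cv2.resize(b,(400,338))
cv2.imwrite("pics/d.png",c[:,:,::-1])
E
```

```text
(no output)
```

View pics/d.png

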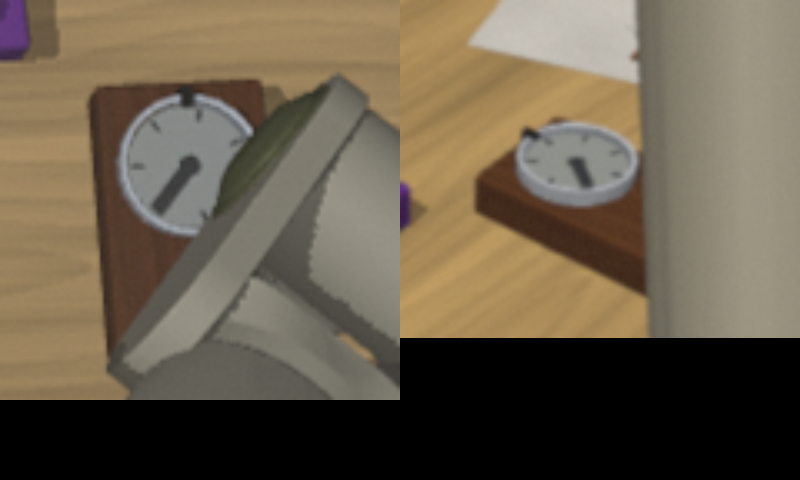

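The dial is still visible, hub at (190,165) in the crop, with the bar unchanged. The fingers are over the cap, so I'll press.

Call:
move_arm([
  [0,0,-0.01,0,0,0,1],
  [0,0,-0.02,0,0,0,1],
  [0,0,-0.023,0,0,0,1],
  [0,0,-0.026,0,0,0,1],
  [0,0,-0.029,0,0,0,1],
  [0,0,-0.032,0,0,0,1],
  [0,0,-0.035,0,0,0,1],
  [0,0,-0.038,0,0,0,1],
  [0,0,-0.041,0,0,0,1],
  [0,0,-0.042,0,0,0,1],
  [0,0,-0.042,0,0,0,1],
  [0,0,-0.042,0,0,0,1],
])

```text
clock: 2.45
ee_pos: [0.5002, -0.2807, 0.0617]
eef_rot: [0.001, 0.976, 0.218, 0.001]
contact_force: [-10.8, 8.1, 33.5]
gripper_width: -0.003
grasp_force: 16.6
```

At the stop (z 0.0617, firm 33 N). Release and look.

Call:
move_arm([
  [0,0,0.003,0,0,0,1],
  [0,0,0.006,0,0,0,1],
  [0,0,0.009,0,0,0,1],
  [0,0,0.012,0,0,0,1],
  [0,0,0.016,0,0,0,1],
  [0,0,0.022,0,0,0,1],
  [0,0,0.022,0,0,0,1],
  [0,0,0.022,0,0,0,1],
  [0,0,0.022,0,0,0,1],
])

```text
clock: 3.2
ee_pos: [0.5001, -0.2806, 0.0802]
eef_rot: [-0.0, 0.976, 0.218, -0.0]
contact_force: [0.2, -0.1, -0.4]
gripper_width: -0.002
grasp_force: 0.0
```

```bash
cat >>h.py <<'E'
def dial():
    im=camera("top");x0,y0=340,155
    g=cv2.cvtColor(im,cv2.COLOR_RGB2GRAY);c=np.array([367.2,179.7])
    yy,xx=np.mgrid[:384,:512];d=np.stack([xx-c[0],yy-c[1]],-1);r=np.hypot(*np.moveaxis(d,-1,0))
    w=np.clip(100-g.astype(float),0,None)*((r<15)&(r>4))
    a=np.degrees(np.arctan2(d[...,0],-d[...,1]))
    m=(d[...,0]<8)|(d[...,1]<0)   # lower right is hidden by the arm
    h=np.histogram(a,bins=36,range=(-180,180),weights=w*m)[0]
    k=h.argmax();sel=np.abs((a-(-175+10*k)+180)%360-180)<25
    v=(d*(w*m*sel)[...,None]).sum((0,1))
    return im,np.degrees(np.arctan2(v[0],-v[1]))+3
E
python3 - <<'E'
from h import *
im,a=dial();print(a)
cv2.imwrite("pics/e.png",cv2.resize(im[140:240,320:420],(500,500))[:,:,::-1])
E
```

```text
-97.47081484994503
```

View pics/e.png

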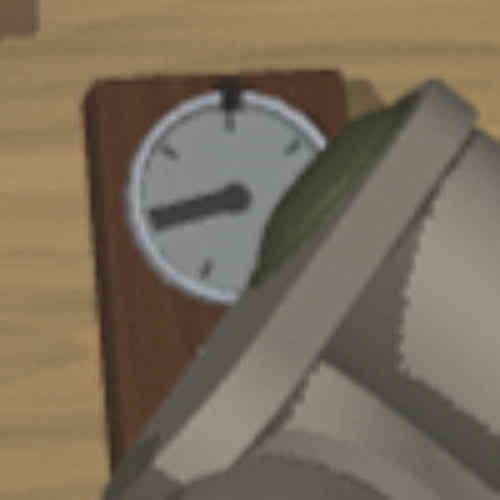

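After the press the bar runs from hub (237,198) to (155,218), about 100° short. A station tick is now under the pointer, so two steps remain. I'll press again.

Call:
move_arm([
  [0,0,-0.003,0,0,0,1],
  [0,0,-0.006,0,0,0,1],
  [0,0,-0.009,0,0,0,1],
  [0,0,-0.012,0,0,0,1],
  [0,0,-0.015,0,0,0,1],
  [0,0,-0.018,0,0,0,1],
  [0,0,-0.021,0,0,0,1],
  [0,0,-0.021,0,0,0,1],
  [0,0,-0.021,0,0,0,1],
  [0,0,-0.018,0,0,0,1],
  [0,0,-0.015,0,0,0,1],
  [0,0,-0.012,0,0,0,1],
  [0,0,-0.009,0,0,0,1],
  [0,0,-0.006,0,0,0,1],
  [0,0,0,0,0,0,1],
  [0,0,0,0,0,0,1],
  [0,0,0,0,0,0,1],
  [0,0,0,0,0,0,1],
])

```text
clock: 4.75
ee_pos: [0.5001, -0.2806, 0.0802]
eef_rot: [-0.0, 0.976, 0.218, -0.0]
contact_force: [-0.3, 0.2, -0.0]
gripper_width: -0.001
grasp_force: 0.0
```

```bash
python3 -c "
from h import *
print(dial()[1])"
```

```text
-50.96811259430734
```

That moved it one step, to -51°. One more press, then retreat.

Call:
move_arm([
  [0,0,-0.003,0,0,0,1],
  [0,0,-0.006,0,0,0,1],
  [0,0,-0.009,0,0,0,1],
  [0,0,-0.012,0,0,0,1],
  [0,0,-0.015,0,0,0,1],
  [0,0,-0.018,0,0,0,1],
  [0,0,-0.021,0,0,0,1],
  [0,0,-0.021,0,0,0,1],
  [0,0,-0.021,0,0,0,1],
  [0,0,-0.018,0,0,0,1],
  [0,0,-0.015,0,0,0,1],
  [0,0,-0.012,0,0,0,1],
  [0,0,-0.009,0,0,0,1],
  [0,0,-0.006,0,0,0,1],
  [0,0,0,0,0,0,1],
  [0,0,0.03,0,0,0,1],
  [0,0,0.06,0,0,0,1],
  [0,0,0.09,0,0,0,1],
  [0,0,0.12,0,0,0,1],
])

```text
clock: 6.38
ee_pos: [0.4999, -0.2804, 0.202]
eef_rot: [-0.0, 0.976, 0.218, -0.0]
contact_force: [1.0, -0.1, 0.2]
gripper_width: 0.006
grasp_force: 0.0
```

Call:
move_arm([
  [-0.027,-0.022,0,0,0,0,1],
  [-0.054,-0.044,0,0,0,0,1],
  [-0.081,-0.066,0,0,0,0,1],
  [-0.108,-0.088,0,0,0,0,1],
  [-0.135,-0.11,0,0,0,0,1],
  [-0.162,-0.132,0,0,0,0,1],
  [-0.189,-0.154,0,0,0,0,1],
  [-0.21,-0.17,0,0,0,0,1],
  [-0.21,-0.17,0,0,0,0,1],
  [-0.21,-0.17,0,0,0,0,1],
  [-0.21,-0.17,0,0,0,0,1],
  [-0.21,-0.17,0,0,0,0,1],
])

```text
clock: 7.38
ee_pos: [0.2909, -0.45, 0.2004]
eef_rot: [-0.0, 0.976, 0.219, 0.0]
contact_force: [1.4, 0.6, -0.5]
gripper_width: -0.005
grasp_force: 0.0
```

```bash
python3 - <<'E'
from h import *
im,a=dial();print(a)
c=np.hstack([cv2.resize(im[150:242,330:402],(390,500)),cv2.resize(camera("side")[115:185,275:372],(400,500))])
cv2.imwrite("pics/f.png",c[:,:,::-1])
E
```

```text
-4.727859987175374
```

View pics/f.png

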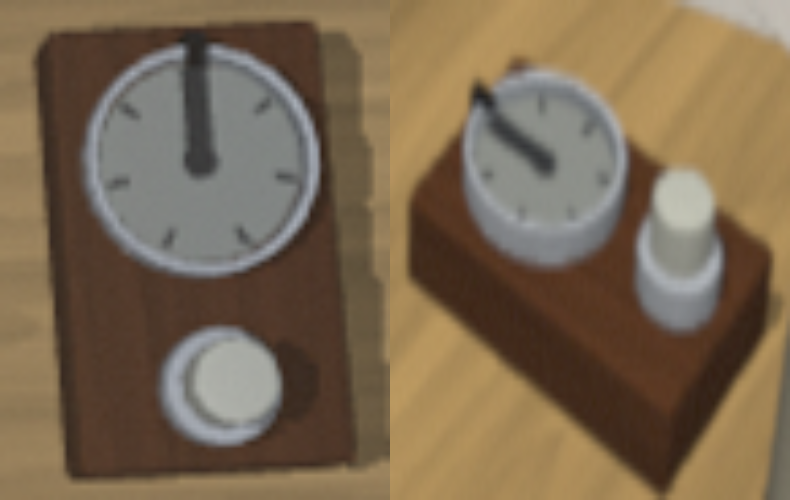

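The bar, from hub (200,160) to (195,60), lines up with the pointer at (193,42). The button is up and the arm is clear.

```bash
python3 -c "
from station import ticket
print(ticket.hand_in())"
```

```text
the job is handed in; nothing more can be done
None
```

Three presses brought the dial's long bar to the black pointer; the step button is up, I did not touch the lamp switch or the mug, and the job is handed in (no verdict was returned).

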